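# Snap the filter cover off the dust extractor

### The job

Take the snap-fit filter cover off the bench dust extractor so that the filter can be cleaned: each end is held by a spring tab, so squeeze the tab at one end in towards the grip rib and lift that end free while the other end is still latched, then do the same at the other end and lift the cover away, without prying it off by force. Lay it gently, right way up, on the middle of the cork mat, let go of it, and leave everything else where it is.

Things in the scene. Friction and masses are not known exactly. Their poses are not given: they have to be found in the camera images.
- extractor: blue filter box of the dust extractor, fixed, 280 (x) x 180 (y) x 95 (z) mm, a steel hose stub on its -y side (64 mm across, 30 mm long). Origin under its centre, z up. The cover sits on its top, x axes together, over an opening 194 x 94 mm with the filter in it. Four end stops, 5 mm high, let the cover slide only 2 mm either way along x
- cover: grey plastic filter cover, 170 (x) x 120 (y) mm, plate 5 mm thick, 0.25 to 0.45 kg. Origin at the centre of the plate's underside (on the box's top when closed), z up. A spring tab at each x end, two upright ribs between them. Skirts under it reach 20 mm down, the hooks 16 mm, so on a flat surface it stands with its origin 20 mm above that surface
- tab_a (a point): spring tab at the cover's +x end: an upright tongue 40 mm wide, 5 mm thick, its top 40 mm above the plate's underside. Point: middle of its outward face, 28 mm above that underside, 85 mm from the cover's origin along +x. It flexes straight towards the cover's middle, up to 10 mm to a stop: 3 N to start, 9 N at 6 mm (hook just free), 13 N at the stop; it springs back
- tab_b (a point): spring tab at the cover's -x end: an upright tongue 40 mm wide, 5 mm thick, its top 40 mm above the plate's underside. Point: middle of its outward face, 28 mm above that underside, 85 mm from the cover's origin along -x. It flexes straight towards the cover's middle, up to 10 mm to a stop: 3 N to start, 9 N at 6 mm (hook just free), 13 N at the stop; it springs back
- rib_a (a point): grip rib on the +x half of the cover, 6 mm thick (x), 50 mm wide (y), its top 40 mm above the plate's underside. Point: middle of its face that looks to the cover's middle, 44 mm from it, 28 mm up. Pinch rib and tab_a together along the cover's x: 41 mm over outer faces at rest, 31 mm with the tab at its stop. Between the two ribs are only low gussets, up to 17 mm above the plate's underside
- rib_b (a point): grip rib on the -x half of the cover, 6 mm thick (x), 50 mm wide (y), its top 40 mm above the plate's underside. Point: middle of its face that looks to the cover's middle, 44 mm from it, 28 mm up. Pinch rib and tab_b together along the cover's x: 41 mm over outer faces at rest, 31 mm with the tab at its stop. Between the two ribs are only low gussets, up to 17 mm above the plate's underside
- hook_a (a point): top of the hook of tab_a; the hook is 6 mm high, sticks 9 mm outward from the tab's outer face and moves with it. Latched, it lies under catch_a, this point about 85 mm above the bench; about 99 mm when it stands on the bar. An end lifted 15 to 20 mm with its tab pressed, then let go, stays up, its hook standing on the bar, the other end still latched
- hook_b (a point): top of the hook of tab_b; the hook is 6 mm high, sticks 9 mm outward from the tab's outer face and moves with it. Latched, it lies under catch_b, this point about 85 mm above the bench; about 99 mm when it stands on the bar. An end lifted 15 to 20 mm with its tab pressed, then let go, stays up, its hook standing on the bar, the other end still latched
- catch_a: steel catch bar at the +x end of the extractor's opening, 48 mm long (y), from 88 to 97 mm out along x, underside 8 mm and top 2 mm below the box's top; it holds down the hook of tab_a. Origin: middle of the bar's top, 92 mm out
- catch_b: steel catch bar at the -x end of the extractor's opening, 48 mm long (y), from 88 to 97 mm out along x, underside 8 mm and top 2 mm below the box's top; it holds down the hook of tab_b. Origin: middle of the bar's top, 92 mm out
- mat: flat cork mat on the bench, fixed, 240 (x) x 200 (y) x 6 (z) mm; origin under its centre. It lies on the other side of the bench (left or right) from the extractor
- screwdriver: a 200 mm screwdriver lying between the extractor and the mat; bystander, origin under its middle
- bench_block: square steel block, 80 x 80 x 25 mm, near the robot; bystander, origin under its centre
- tin: flat metal tin, 113 x 78 x 31 mm, near the robot; bystander, origin under its centre
- mallet: wooden mallet, 240 mm long, lying at the far side; bystander, origin under its middle
- pumice_jar: jar with a steel cap, 70 mm across, 90 mm high, at the far side; bystander, origin under its centre
- mandrel: upright tapered steel ring mandrel on a round foot, 190 mm high, foot 90 mm across, at the far side; bystander, origin under its foot
- parts_cup: white cup, 76 mm across, 70 mm high, at the far side; bystander, origin under its centre
There are look-alikes about, which are no part of the job. Of the things that look like the cover, the larger one is meant.

How it is judged:
By the outcome, as a careful person would: the job done as asked, in the order asked, and still so for the second after the job is handed in, with the robot touching nothing.
It also fails if it takes over 48 s, if anything falls off the work surface, if the arm or the gripper's body presses on something with over 40 N, if the wrist force passes 120 N, or if a joint passes its speed limit or range.

### The arm

A 6-joint arm with a two-finger parallel gripper is mounted at the origin on the work surface. World frame = base frame: x ahead of the robot, y to its left, z up, the work surface at z = 0. Lengths are in m, angles in degrees, forces in N, time in s.
With the tool pointing down it reaches from about 0.4 to 0.825 m from the base axis. Payload 7 kg.
Tool frame: the origin (TCP) lies on the centre line of the jaws, within the pads' length; the fingertips stand r.tip_reach ahead of it and the grasp point (between the pads) is the TCP (r.tip_reach is the distance from the TCP to the fingertips, in m); z points along the fingers, y is the line along which they close (so a half turn about z gives the same grasp; the last joint's range is limited). The gripper opens to 88 mm and grips with 3 to 60 N. Pads are 19 mm wide; open, the fingers measure 130 mm over their backs; the gripper's body (78 mm by 193 mm) begins 47 mm behind the grasp point.
Start: joints at [86.637, 20.546, 0.682, 0, -70.136, -16.507], TCP at [0.229, 0.635, 0.246] pointing down, gripper open.
Joint ranges: [-176.03, 176.03], [-82.01, 121.73], [-58.28, 71.71], [-173.87, 95.51], [-174.79, -0.11], [-173.66, 173.66]. Speed limits (degrees/s): [136.94, 136.94, 172.46, 180, 180, 180].

### API

Orientations are given as [roll, pitch, yaw] about the fixed x, y, z axes, in that order (R = Rz(yaw) Ry(pitch) Rx(roll)).
In Python, from plant import sensors, cams, r gives the robot as it stands.
- The arm moves only by the tool drive_tool, never from a script. Its argument "rows" is a list of rows, each an object of numbers: "fingers": the gripper's target within -1 to 1 (fully open at 1, half-way at 0, shut at -1); "x", "y", "z": the shift along the tool's x, y, z in m; "spin": the turn about the tool's z in rad. A call has 1 to 10 rows; each row is the pose to reach, as a shift and turn from the pose commanded when the call began, along the tool's axes at that moment; what a row does not reach only later rows make up. A row lasts 1/8 s, in which the tool goes at most 62.5 mm and 10.7 degrees, less where a joint would pass 70% of its speed; a pose out of reach is approached as far as the arm can. A call with a gripper value outside its range is refused whole. The fingers move at their own pace and stop on an object; "newtons" is the grip in N (left out, the last holds). Time passes only in rows, so rows that repeat a pose let the fingers close. It gives the time, the measured TCP pose, the force, the opening and the grip force at its end, in the units of the state.
- sensors.get_state(): the state, without advancing time (a new reading comes with each control period).
- cams.capture(name): name is "scene" or "side" or "wrist"; returns a dict with "pixels" (480x640x3 uint8, red, green, blue), "intrinsics" (3x3 intrinsics, pixels), "eye" and "orientation" of the camera in the world; the wrist camera has in their place "T_tool_cam" (4x4, takes a point from camera to tool coordinates, whose origin is the TCP and whose axes are the flange's). Camera axes: x right, y up, looking along -z (the intrinsics and any distortion apply to the point x, -y, -z); pixel columns grow to the right and rows downward; lengths in m; the calibration is good to about 2 mm. A picture is of the moment at which its call begins: read the wrist's pose just before it. There is no depth.
- r.close_job(): hands the job in; it is judged then, once.
The state is a dict: "time_s": time; "joints": joint angles; "qd": joint speeds; "joint_torque": joint torques, N m; "tcp_pos": TCP position; "eef_rot": TCP orientation; "contact_force": force on the tool from outside, world axes, zero at the start; "moment": the same for the moment, N m; "gripper_width": finger opening in m; "gripper_force": force on a finger pad.
Only numpy, scipy, OpenCV 4.12 (cv2) and the standard library are available. Lean on these libraries where they do the work, as an engineer would, in place of code of your own. Each camera call takes 0.05 s, during which the arm holds its last target. There are 200 camera calls.

## Working session

There is one attempt and no reset: what is moved stays moved. The work goes in short steps, Python scripts to look and compute and a tool call to move; the robot and the scene stay as the last step left them, time stands still between calls to the robot, and variables do not carry over. Pictures are saved under pics/ and viewed, at most 10 in all, crops included, and the job is handed in when it is done.

Besides the shell and the picture viewer there is one more tool, called after "Call:" in YAML: its name, and indented under it one key for each argument. drive_tool: Moves the arm, as the interface text tells. Its arguments: {"type":"object","properties":{"rows":{"type":"array"},"newtons":{"type":"number"}},"required":["rows"]}

```bash
ls; mkdir -p pics
python3 - <<'E'
from plant import sensors,cams,r
import cv2,numpy as np
print(sensors.get_state(), r.tip_reach)
for n in("scene","side","wrist"):
    c=cams.capture(n); cv2.imwrite(f"pics/{n}0.png",c["pixels"][:,:,::-1])
    np.savez(f"pics/{n}0.npz",**c)
    print(n,{k:np.round(v,4).tolist() for k,v in c.items() if k!="pixels"})
E
```

```text
pics
{'time_s': 0.0, 'joints': array([ 8.66366595e+01,  2.05922210e+01,  6.35609508e-01, -2.22633684e-02,
       -7.01350951e+01, -1.65071512e+01]), 'qd': array([ 0.0458611 , -0.00352881,  0.10053366,  0.04759705,  0.02823867,
        0.01666554]), 'joint_torque': array([ 4.28449739e-04, -5.82712626e+01,  2.93059981e+01,  6.99729100e+00,
        7.09085565e-03, -1.57884360e-04]), 'tcp_pos': array([0.22928211, 0.63439408, 0.24462099]), 'eef_rot': array([ 1.79906126e+02, -5.99345315e-03, -1.98780688e+01]), 'contact_force': array([-0.21291293,  0.87269164, -0.31853544]), 'moment': array([0.00701872, 0.00850084, 0.01162939]), 'gripper_force': 0.0, 'gripper_width': 0.08755112524454983} 0.019
scene {'intrinsics': [[613.0934, 0.0, 316.1863], [0.0, 613.0934, 235.095], [0.0, 0.0, 1.0]], 'eye': [1.4463, -0.2013, 1.1893], 'orientation': [41.4858, -0.04, 78.0353]}
side {'intrinsics': [[563.0536, 0.0, 317.3189], [0.0, 563.0536, 235.9427], [0.0, 0.0, 1.0]], 'eye': [-0.0569, -0.69, 1.1321], 'orientation': [41.338, -0.0826, -40.4872]}
wrist {'intrinsics': [[388.8574, 0.0, 328.3295], [0.0, 388.8574, 229.1897], [0.0, 0.0, 1.0]], 'T_tool_cam': [[-0.001, 0.9568, 0.2907, 0.0791], [1.0, 0.0011, -0.0001, 0.0016], [-0.0004, 0.2907, -0.9568, -0.1394], [0.0, 0.0, 0.0, 1.0]]}
```

View pics/scene0.png

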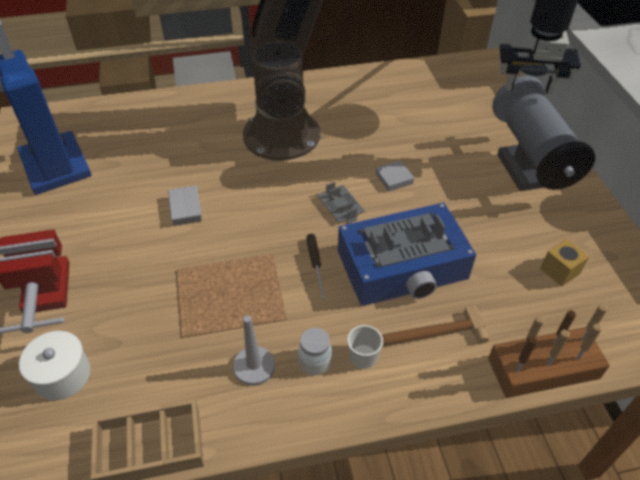

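View pics/side0.png

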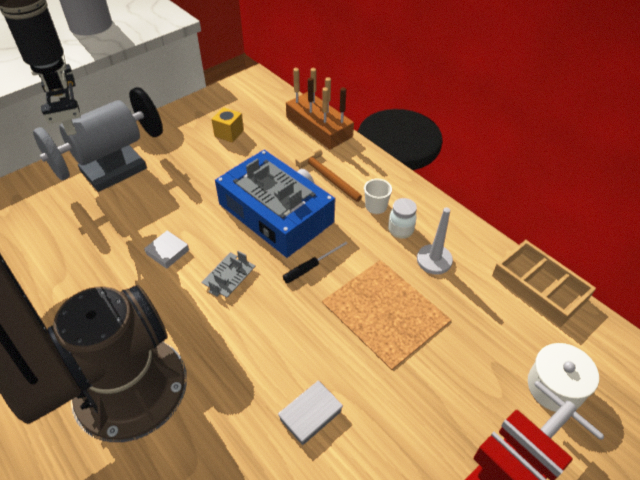

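The scene view shows the blue extractor at (405,252) with its hose stub at (422,285). That puts the box's -y along world +x, so box +x is about world +y. The mat is at (230,293) and the screwdriver at (316,262).

Two things could be taken for the cover: the large grey one on the box (scene 407,240; side 275,188) and the small one lying on the bench (scene 340,202; side 230,273). I choose the one on the box and will check it in a close crop.

```bash
cat > h.py <<'E'
import numpy as np,cv2
from scipy.spatial.transform import Rotation as R
def pose(c,st=None):
    if "eye" in c: return np.array(c["eye"]),R.from_euler("xyz",c["orientation"],degrees=True).as_matrix()
    T=np.eye(4);T[:3,:3]=R.from_euler("xyz",st["eef_rot"],degrees=True).as_matrix();T[:3,3]=st["tcp_pos"]
    T=T@np.array(c["T_tool_cam"]); return T[:3,3],T[:3,:3]
def cast(c,uv,z,st=None):
    e,M=pose(c,st);K=np.array(c["intrinsics"]);uv=np.atleast_2d(uv).astype(float)
    d=np.c_[(uv[:,0]-K[0,2])/K[0,0],-(uv[:,1]-K[1,2])/K[1,1],-np.ones(len(uv))]@M.T
    return e+d*((z-e[2])/d[:,2])[:,None]
def proj(c,p,st=None):
    e,M=pose(c,st);K=np.array(c["intrinsics"]);q=(np.atleast_2d(p)-e)@M
    return np.c_[K[0,2]+K[0,0]*q[:,0]/-q[:,2],K[1,2]-K[1,1]*q[:,1]/-q[:,2]]
def quad(m):
    k=max(cv2.findContours(m.astype(np.uint8),0,1)[0],key=cv2.contourArea)
    return cv2.minAreaRect(k),k
E
python3 - <<'E'
from h import *
out=[]
for n,(x,y) in (("scene",(330,180)),("side",(205,140))):
    c=dict(np.load(f"pics/{n}0.npz"));p=c["pixels"]
    h=cv2.cvtColor(p,cv2.COLOR_RGB2HSV)
    # mat
    m=((h[...,0]>5)&(h[...,0]<16)&(h[...,1]>110)).astype(np.uint8)
    lim=np.zeros_like(m)
    if n=="scene":lim[250:340,170:292]=1
    else: lim[258:370,315:455]=1
    m=cv2.morphologyEx(m*lim,cv2.MORPH_OPEN,np.ones((3,3)))
    k=quad(m)[1][:,0]; w=cast(c,k,.006)[:,:2].astype(np.float32)
    print(n,"mat",cv2.minAreaRect(w))
    b=((h[...,0]>105)&(h[...,0]<125)&(h[...,1]>140)).astype(np.uint8)
    b[:,:200]=0; 
    if n=="side": b[:140]=0
    k=quad(b)[1]; hull=cv2.convexHull(k); a=cv2.approxPolyDP(hull,3,True)[:,0]
    print("box hull",a.tolist()); print(np.round(cast(c,a,.095),3).tolist()); print(np.round(cast(c,a,0),3)[:,:2].tolist())
    out.append(cv2.resize(p[y:y+130,x:x+150],None,fx=4,fy=4,interpolation=2)[:,:,::-1][:, :600])
cv2.imwrite("pics/crop.png",cv2.resize(np.vstack(out),(450,780))[:,:]) if 0 else cv2.imwrite("pics/crop.png",cv2.resize(np.hstack(out),(800,347)))
E
```

```text
scene mat ((0.548937976360321, -0.26293236017227173), (0.1776329129934311, 0.20280608534812927), 30.389841079711914)
box hull [[467, 255], [363, 281], [343, 232], [351, 225], [437, 206], [446, 210], [468, 246]]
[[0.632, 0.329, 0.095], [0.655, 0.074, 0.095], [0.503, 0.065, 0.095], [0.485, 0.089, 0.095], [0.467, 0.314, 0.095], [0.485, 0.331, 0.095], [0.607, 0.342, 0.095]]
[[0.562, 0.375], [0.587, 0.098], [0.422, 0.088], [0.402, 0.114], [0.382, 0.359], [0.402, 0.378], [0.534, 0.389]]
side mat ((0.5776697397232056, -0.22457632422447205), (0.2404494732618332, 0.1566697210073471), 89.9761734008789)
box hull [[260, 152], [267, 152], [333, 198], [332, 221], [287, 256], [220, 203], [216, 180]]
[[0.618, 0.348, 0.095], [0.633, 0.335, 0.095], [0.653, 0.077, 0.095], [0.597, 0.017, 0.095], [0.44, 0.001, 0.095], [0.419, 0.252, 0.095], [0.459, 0.332, 0.095]]
[[0.68, 0.443], [0.697, 0.429], [0.718, 0.147], [0.657, 0.082], [0.486, 0.065], [0.462, 0.339], [0.507, 0.425]]
```

View pics/crop.png

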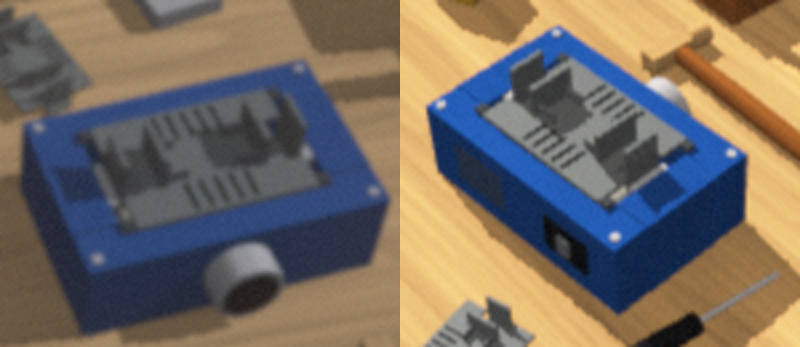

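The crop shows the large cover latched on the box, with corner screws around it. Scene crop screws are at (38,128), (299,69), (374,191) and (97,259). Side crop screws are at (441,104), (557,33), (732,154) and (614,237). The small look-alike is on the bench.

Run:
```python
from h import *
S={"scene":([(38,128),(299,69),(374,191),(97,259)],(330,180),0,[(177,268),(275,256),(286,320),(181,333)]),
"side":([(614,237),(441,104),(557,33),(732,154)],(205,140),400,[(323,304),(379,263),(449,321),(390,364)])}
for n,(s,o,dx,mat) in S.items():
    c=dict(np.load(f"pics/{n}0.npz"));g=cv2.cvtColor(c["pixels"],cv2.COLOR_RGB2GRAY)
    uv=np.array([[(a-dx)/2.667+o[0],b/2.667+o[1]] for a,b in s])
    w=cast(c,uv,.095)[:,:2];print(n,np.round(w,4).tolist(),"c",w.mean(0).round(4))
    d=[w[1]-w[0],w[2]-w[3]]; print([ (np.linalg.norm(v).round(4),np.degrees(np.arctan2(v[1],v[0])).round(2)) for v in d+[w[3]-w[0],w[2]-w[1]]])
    m=cast(c,mat,.006)[:,:2]; print("mat",m.round(4).tolist(),m.mean(0).round(4),np.linalg.norm(np.roll(m,-1,0)-m,axis=1).round(3),[np.degrees(np.arctan2(*(q[::-1]))).round(1) for q in (np.roll(m,-1,0)-m)])
```

```text
scene [[0.4915, 0.0709], [0.4696, 0.3267], [0.6242, 0.3403], [0.6464, 0.0843]] c [0.5579 0.2055]
[(np.float64(0.2568), np.float64(94.88)), (np.float64(0.257), np.float64(94.97)), (np.float64(0.1555), np.float64(4.93)), (np.float64(0.1551), np.float64(5.01))]
mat [[0.4578, -0.3408], [0.4698, -0.0988], [0.663, -0.1053], [0.6484, -0.3433]] [ 0.5597 -0.222 ] [0.242 0.193 0.238 0.191] [np.float64(87.1), np.float64(-1.9), np.float64(-93.5), np.float64(179.3)]
side [[0.4912, 0.0723], [0.4705, 0.3274], [0.6257, 0.3395], [0.647, 0.0833]] c [0.5586 0.2056]
[(np.float64(0.2559), np.float64(94.65)), (np.float64(0.2571), np.float64(94.75)), (np.float64(0.1561), np.float64(4.04)), (np.float64(0.1557), np.float64(4.46))]
mat [[0.4562, -0.1125], [0.6478, -0.1099], [0.6504, -0.3411], [0.4645, -0.3302]] [ 0.5547 -0.2234] [0.192 0.231 0.186 0.218] [np.float64(0.8), np.float64(-89.4), np.float64(176.6), np.float64(92.2)]
```

Call:
drive_tool:
  rows:
    - {"fingers":1,"z":-0.06}
    - {"fingers":1,"z":-0.1}
    - {"fingers":1,"x":0.054,"y":0.03,"z":-0.1,"spin":-0.05}
    - {"fingers":1,"x":0.108,"y":0.06,"z":-0.1,"spin":-0.1}
    - {"fingers":1,"x":0.162,"y":0.09,"z":-0.1,"spin":-0.16}
    - {"fingers":1,"x":0.216,"y":0.12,"z":-0.1,"spin":-0.22}
    - {"fingers":1,"x":0.27,"y":0.15,"z":-0.1,"spin":-0.28}
    - {"fingers":1,"x":0.324,"y":0.18,"z":-0.1,"spin":-0.34}
    - {"fingers":1,"x":0.378,"y":0.21,"z":-0.1,"spin":-0.39}
    - {"fingers":1,"x":0.43,"y":0.238,"z":-0.1,"spin":-0.431}
  newtons: 22

```text
invalid input
```

Call:
drive_tool:
  rows:
    - {"fingers":1,"x":0,"y":0,"z":-0.06,"spin":0}
    - {"fingers":1,"x":0,"y":0,"z":-0.1,"spin":0}
    - {"fingers":1,"x":0.054,"y":0.03,"z":-0.1,"spin":-0.05}
    - {"fingers":1,"x":0.108,"y":0.06,"z":-0.1,"spin":-0.1}
    - {"fingers":1,"x":0.162,"y":0.09,"z":-0.1,"spin":-0.16}
    - {"fingers":1,"x":0.216,"y":0.12,"z":-0.1,"spin":-0.22}
    - {"fingers":1,"x":0.27,"y":0.15,"z":-0.1,"spin":-0.28}
    - {"fingers":1,"x":0.324,"y":0.18,"z":-0.1,"spin":-0.34}
    - {"fingers":1,"x":0.378,"y":0.21,"z":-0.1,"spin":-0.39}
    - {"fingers":1,"x":0.43,"y":0.238,"z":-0.1,"spin":-0.431}
  newtons: 22

```text
time_s: 1.4
tcp_pos: [0.5539, 0.263, 0.3455]
eef_rot: [-180.0, 0.0, 4.9]
contact_force: [0.6, 0.3, 1.1]
gripper_width: 0.0877
gripper_force: 0.0
```

Run:
```python
from plant import sensors,cams
from h import *
st=sensors.get_state();c=cams.capture("wrist");np.savez("pics/w1.npz",**c)
L=np.array([.558,.2055,.095]);u=np.array([np.cos(np.radians(94.8)),np.sin(np.radians(94.8)),0]);v=np.array([-u[1],u[0],0])
def P(x,y,z):return L+u*x+v*y+[0,0,z]
im=c["pixels"][:,:,::-1].copy()
for s in(1,-1):
  for q in [(85*s,-20,40),(85*s,20,40),(44*s,-25,40),(44*s,25,40),(85*s,60,5),(85*s,-60,5),(128*s,78,0),(128*s,-78,0)]:
    a=proj(c,P(*(np.array(q)/1000)),st)[0];cv2.drawMarker(im,tuple(int(round(t)) for t in a),(0,0,255),0,7,1)
cv2.imwrite("pics/w1.png",im);np.save("pics/st1.npy",st,allow_pickle=True)
```

```text
(no output)
```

View pics/w1.png

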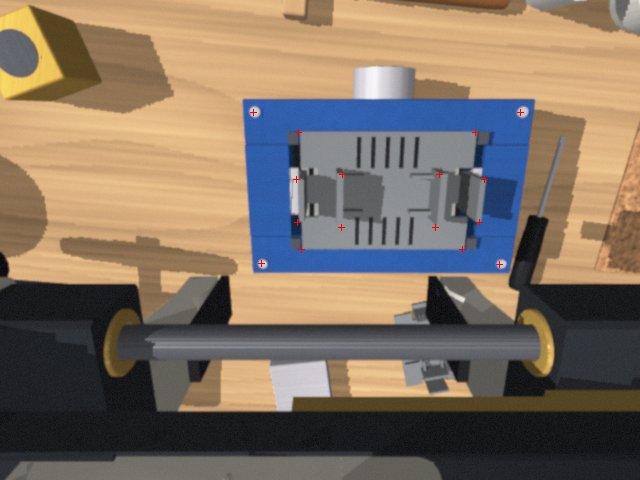

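The wrist view shows my projected points landing on the screws (254,112), (521,112), (262,264) and (500,264). They also land on both tabs (296,200 and 482,200) and the plate corners, so the cover pose holds to about 1 mm. Descending onto end a.

Call:
drive_tool:
  rows:
    - {"fingers":1,"x":-0.001,"y":-0.002,"z":0.05,"spin":0}
    - {"fingers":1,"x":-0.001,"y":-0.002,"z":0.1,"spin":0}
    - {"fingers":1,"x":-0.001,"y":-0.002,"z":0.15,"spin":0}
    - {"fingers":1,"x":-0.001,"y":-0.002,"z":0.18,"spin":0}
    - {"fingers":1,"x":-0.001,"y":-0.002,"z":0.195,"spin":0}
    - {"fingers":1,"x":-0.001,"y":-0.002,"z":0.205,"spin":0}
    - {"fingers":1,"x":-0.001,"y":-0.002,"z":0.211,"spin":0}
    - {"fingers":1,"x":-0.001,"y":-0.002,"z":0.211,"spin":0}
  newtons: 22

```text
time_s: 2.45
tcp_pos: [0.552, 0.2669, 0.135]
eef_rot: [-180.0, -0.0, 4.8]
contact_force: [-0.1, 0.8, -0.5]
gripper_width: 0.0876
gripper_force: 0.0
```

Call:
drive_tool:
  rows:
    - {"fingers":-1,"x":0,"y":0,"z":0,"spin":0}
    - {"fingers":-1,"x":0,"y":0,"z":0,"spin":0}
    - {"fingers":-1,"x":0,"y":0,"z":0,"spin":0}
    - {"fingers":-1,"x":0,"y":0,"z":0,"spin":0}
    - {"fingers":-1,"x":0,"y":0,"z":0,"spin":0}
    - {"fingers":-1,"x":0,"y":0,"z":0,"spin":0}
    - {"fingers":-1,"x":0,"y":0,"z":0,"spin":0}
    - {"fingers":-1,"x":0,"y":0,"z":0,"spin":0}
  newtons: 22

```text
time_s: 3.45
tcp_pos: [0.5518, 0.2664, 0.1347]
eef_rot: [180.0, 0.0, 4.8]
contact_force: [0.6, -2.2, 2.1]
gripper_width: 0.0307
gripper_force: 22.0
```

Width is 31 mm, so tab a is at its stop. Lifting this end.

Call:
drive_tool:
  rows:
    - {"fingers":-1,"x":0,"y":0,"z":-0.003,"spin":0}
    - {"fingers":-1,"x":0,"y":0,"z":-0.006,"spin":0}
    - {"fingers":-1,"x":0,"y":0,"z":-0.009,"spin":0}
    - {"fingers":-1,"x":0,"y":0,"z":-0.012,"spin":0}
    - {"fingers":-1,"x":0,"y":0,"z":-0.014,"spin":0}
    - {"fingers":-1,"x":0,"y":0,"z":-0.015,"spin":0}
    - {"fingers":-1,"x":0,"y":0,"z":-0.015,"spin":0}
  newtons: 22

```text
time_s: 4.32
tcp_pos: [0.5518, 0.2669, 0.1497]
eef_rot: [-180.0, -0.0, 4.8]
contact_force: [-0.5, -0.8, -7.6]
gripper_width: 0.0314
gripper_force: 22.3
```

Run:
```python
from plant import sensors,cams
from h import *
st=sensors.get_state();print(st["contact_force"],st["moment"],st["tcp_pos"])
c=cams.capture("side");s=cams.capture("scene")
a=cv2.resize(c["pixels"][140:260,205:340],None,fx=3,fy=3,interpolation=2)
b=cv2.resize(s["pixels"][190:310,330:480],None,fx=3,fy=3,interpolation=2)
cv2.imwrite("pics/lift_a.png",np.hstack([a,b])[:,:800,::-1])
```

```text
[-0.45095549 -0.76294883 -7.59267808] [ 0.23521035  0.17296829 -0.06472991] [0.55180287 0.26685748 0.1496694 ]
```

View pics/lift_a.png

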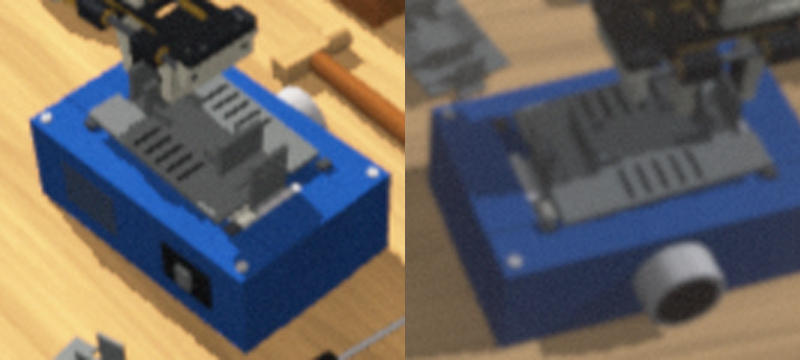

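Both views show end a raised and end b still down in its latch. Letting go so the hook stands on the bar, then moving up.

Call:
drive_tool:
  rows:
    - {"fingers":0.36,"x":0,"y":0,"z":0,"spin":0}
    - {"fingers":0.36,"x":0,"y":0,"z":0,"spin":0}
    - {"fingers":0.36,"x":0,"y":0,"z":0,"spin":0}
    - {"fingers":0.36,"x":0,"y":0,"z":0,"spin":0}
    - {"fingers":0.36,"x":0,"y":0,"z":-0.02,"spin":0}
    - {"fingers":0.36,"x":0,"y":0,"z":-0.06,"spin":0}
    - {"fingers":0.36,"x":0,"y":0.05,"z":-0.1,"spin":0}
    - {"fingers":0.36,"x":0,"y":0.1,"z":-0.1,"spin":0}
    - {"fingers":0.36,"x":0,"y":0.121,"z":-0.1,"spin":0}
    - {"fingers":0.36,"x":0,"y":0.121,"z":-0.1,"spin":0}
  newtons: 20

```text
time_s: 5.68
tcp_pos: [0.562, 0.1449, 0.2498]
eef_rot: [-180.0, -0.0, 4.7]
contact_force: [0.0, -0.0, -0.2]
gripper_width: 0.0595
gripper_force: 0.0
```

Run:
```python
from plant import sensors,cams
from h import *
st=sensors.get_state();c=cams.capture("wrist");s=cams.capture("side")
L=np.array([.558,.2055,.095]);u=np.array([np.cos(np.radians(94.8)),np.sin(np.radians(94.8)),0]);v=np.array([-u[1],u[0],0])
th=np.arctan2(14,176) # pivot about x=-85
def P(x,y,z):
    dx=x+.085; return L+u*(-.085+dx*np.cos(th)-z*np.sin(th))+v*y+[0,0,dx*np.sin(th)+z*np.cos(th)]
o=[]
for cc,S in((c,st),(s,None)):
  im=cc["pixels"][:,:,::-1].copy()
  for g in(1,-1):
   for q in [(85*g,-20,40),(85*g,20,40),(44*g,-25,40),(44*g,25,40),(85*g,60,5),(85*g,-60,5)]:
    a=proj(cc,P(*(np.array(q)/1000)),S)[0];im[int(round(a[1])),int(round(a[0]))]=(0,0,255)
  ctr=proj(cc,P(0,0,.02),S)[0].astype(int); print(ctr)
  w=90 if S is None else 150
  x0,y0=max(ctr[0]-w,0),max(ctr[1]-w,0)
  o.append(cv2.resize(im[y0:y0+2*w,x0:x0+2*w],(400,int(400*im[y0:y0+2*w].shape[0]/2/w)),interpolation=0))
h=min(len(q) for q in o);cv2.imwrite("pics/up_a.png",np.hstack([q[:h] for q in o]))
```

```text
[243 224]
[273 181]
```

View pics/up_a.png

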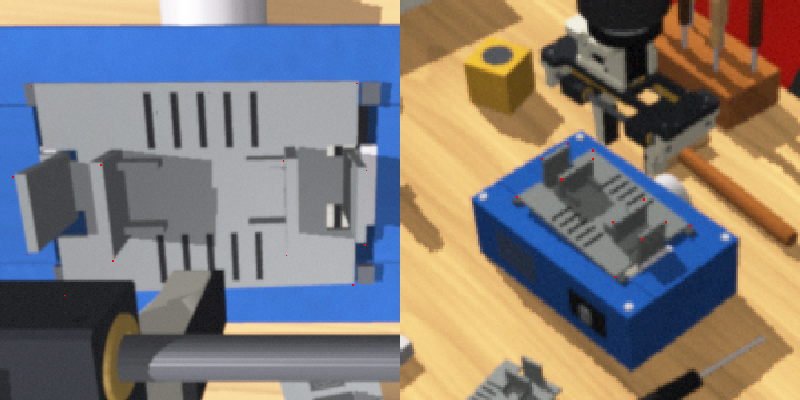

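The wrist crop shows rib a's top edge near (100,163)–(113,258) and tab a's top corner near (18,178). I'll compare flat and raised predictions numerically.

Run:
```python
from plant import sensors,cams
from h import *
st=sensors.get_state();c=cams.capture("wrist")
L=np.array([.558,.2055,.095]);u=np.array([np.cos(np.radians(94.8)),np.sin(np.radians(94.8)),0]);v=np.array([-u[1],u[0],0])
im=c["pixels"][:,:,::-1][74:330,60:400].copy();im=cv2.resize(im,None,fx=2.3,fy=2.3,interpolation=2)
for th,col in((0,(0,255,255)),(np.arctan2(14,176),(0,0,255))):
  for x in(85,44,50,80,-44,-85):
   for y,z in(((20,40),(-20,40)) if abs(x)>=80 else ((25,40),(-25,40)))+(((60,5),(-60,5)) if abs(x)==85 else ()):
    dx=(x+85)/1e3;z/=1e3;y/=1e3
    p=L+u*(-.085+dx*np.cos(th)-z*np.sin(th))+v*y+[0,0,dx*np.sin(th)+z*np.cos(th)]
    a=(proj(c,p,st)[0]-[60,74])*2.3
    cv2.circle(im,tuple(int(round(t)) for t in a),2,col,-1)
cv2.imwrite("pics/up2.png",im)
```

```text
(no output)
```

View pics/up2.png

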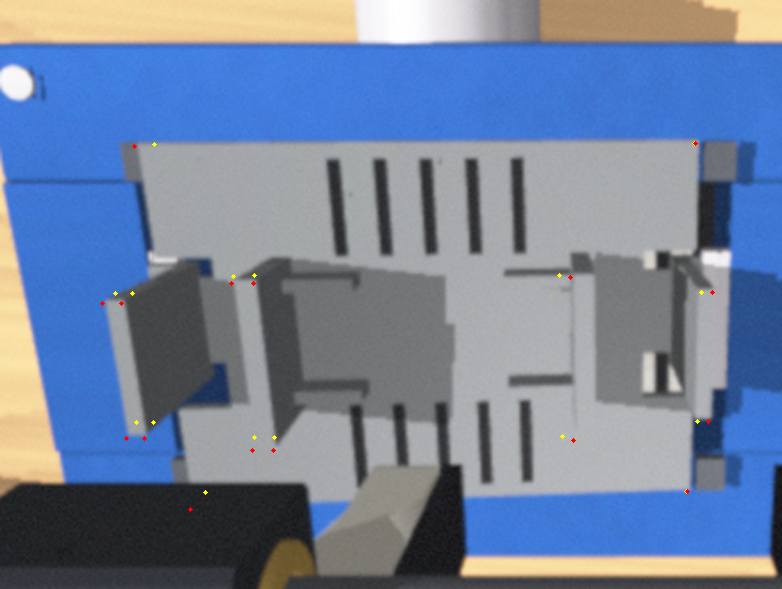

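Raised (red) fits: tab a's top is seen at (107,300)–(148,428) against red (103,303)–(144,438). The b end sits at its latched height. So end a stands on the bar and end b is latched. Now end b.

Call:
drive_tool:
  rows:
    - {"fingers":0.5,"x":0.001,"y":0.001,"z":0.04,"spin":0}
    - {"fingers":0.5,"x":0.001,"y":0.001,"z":0.075,"spin":0}
    - {"fingers":0.5,"x":0.001,"y":0.001,"z":0.095,"spin":0}
    - {"fingers":0.5,"x":0.001,"y":0.001,"z":0.106,"spin":0}
    - {"fingers":0.5,"x":0.001,"y":0.001,"z":0.113,"spin":0}
    - {"fingers":0.5,"x":0.001,"y":0.001,"z":0.113,"spin":0}
  newtons: 22

```text
time_s: 6.58
tcp_pos: [0.5631, 0.1456, 0.1366]
eef_rot: [180.0, -0.0, 4.9]
contact_force: [0.9, -0.4, -0.5]
gripper_width: 0.0657
gripper_force: 0.0
```

Call:
drive_tool:
  rows:
    - {"fingers":-1,"x":0,"y":0,"z":0,"spin":0}
    - {"fingers":-1,"x":0,"y":0,"z":0,"spin":0}
    - {"fingers":-1,"x":0,"y":0,"z":0,"spin":0}
    - {"fingers":-1,"x":0,"y":0,"z":0,"spin":0}
    - {"fingers":-1,"x":0,"y":0,"z":0,"spin":0}
    - {"fingers":-1,"x":0,"y":0,"z":0,"spin":0}
  newtons: 22

```text
time_s: 7.32
tcp_pos: [0.5636, 0.1454, 0.1373]
eef_rot: [-180.0, -0.1, 4.8]
contact_force: [-0.5, -0.8, 5.6]
gripper_width: 0.0315
gripper_force: 21.7
```

Pressed to the stop. Lifting end b.

Call:
drive_tool:
  rows:
    - {"fingers":-1,"x":0,"y":0,"z":-0.003,"spin":0}
    - {"fingers":-1,"x":0,"y":0,"z":-0.006,"spin":0}
    - {"fingers":-1,"x":0,"y":0,"z":-0.009,"spin":0}
    - {"fingers":-1,"x":0,"y":0,"z":-0.012,"spin":0}
    - {"fingers":-1,"x":0,"y":0,"z":-0.015,"spin":0}
    - {"fingers":-1,"x":0,"y":0,"z":-0.016,"spin":0}
  newtons: 22

```text
time_s: 8.07
tcp_pos: [0.5631, 0.1453, 0.1528]
eef_rot: [-180.0, -0.0, 4.8]
contact_force: [0.9, -0.6, -3.1]
gripper_width: 0.0307
gripper_force: 21.9
```

Call:
drive_tool:
  rows:
    - {"fingers":-1,"x":0,"y":0,"z":0,"spin":0}
    - {"fingers":-1,"x":0,"y":0,"z":-0.003,"spin":0}
    - {"fingers":-1,"x":0,"y":0,"z":-0.008,"spin":0}
    - {"fingers":-1,"x":0,"y":0,"z":-0.014,"spin":0}
    - {"fingers":-1,"x":0,"y":0,"z":-0.02,"spin":0}
    - {"fingers":-1,"x":0,"y":0,"z":-0.026,"spin":0}
    - {"fingers":-1,"x":0,"y":0,"z":-0.032,"spin":0}
    - {"fingers":-1,"x":0,"y":0,"z":-0.032,"spin":0}
  newtons: 50

```text
time_s: 9.07
tcp_pos: [0.5633, 0.1454, 0.1852]
eef_rot: [-180.0, -0.1, 4.8]
contact_force: [-0.6, -0.7, -2.7]
gripper_width: 0.0303
gripper_force: 49.8
```

Run:
```python
from plant import sensors,cams
from h import *
st=sensors.get_state();print(st["contact_force"],st["moment"])
c=cams.capture("side");s=cams.capture("scene")
a=cv2.resize(c["pixels"][120:270,195:345],(400,400),interpolation=2)
b=cv2.resize(s["pixels"][160:310,330:480],(400,400),interpolation=2)
cv2.imwrite("pics/lift_b.png",np.hstack([a,b])[:,:,::-1])
```

```text
[-0.61233508 -0.72032217 -2.70234287] [-0.19509074 -0.03613615 -0.00503227]
```

View pics/lift_b.png

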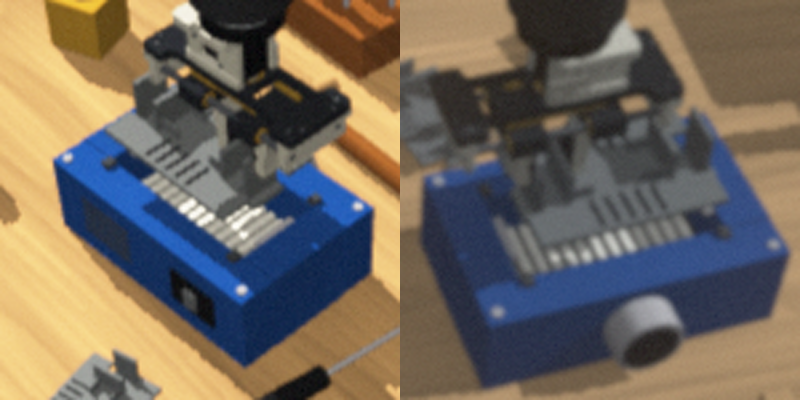

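The cover is off and held level, with the filter visible at side (215,205). Carrying it to the mat.

Call:
drive_tool:
  rows:
    - {"fingers":-1,"x":0,"y":0,"z":-0.01,"spin":0}
    - {"fingers":-1,"x":0,"y":0,"z":-0.025,"spin":0}
    - {"fingers":-1,"x":0,"y":0.005,"z":-0.035,"spin":0}
    - {"fingers":-1,"x":-0.002,"y":0.02,"z":-0.035,"spin":0.01}
    - {"fingers":-1,"x":-0.004,"y":0.045,"z":-0.035,"spin":0.02}
    - {"fingers":-1,"x":-0.008,"y":0.078,"z":-0.035,"spin":0.03}
    - {"fingers":-1,"x":-0.012,"y":0.113,"z":-0.035,"spin":0.04}
    - {"fingers":-1,"x":-0.016,"y":0.148,"z":-0.035,"spin":0.05}
    - {"fingers":-1,"x":-0.02,"y":0.183,"z":-0.035,"spin":0.06}
    - {"fingers":-1,"x":-0.023,"y":0.215,"z":-0.035,"spin":0.07}
  newtons: 50

```text
time_s: 10.42
tcp_pos: [0.5573, -0.073, 0.2193]
eef_rot: [-180.0, 0.0, 0.7]
contact_force: [0.5, 0.5, -2.7]
gripper_width: 0.0302
gripper_force: 49.8
```

Call:
drive_tool:
  rows:
    - {"fingers":-1,"x":-0.003,"y":0.035,"z":0,"spin":0.01}
    - {"fingers":-1,"x":-0.005,"y":0.07,"z":0,"spin":0.02}
    - {"fingers":-1,"x":-0.007,"y":0.105,"z":0,"spin":0.03}
    - {"fingers":-1,"x":-0.009,"y":0.14,"z":0,"spin":0.035}
    - {"fingers":-1,"x":-0.011,"y":0.172,"z":0,"spin":0.04}
    - {"fingers":-1,"x":-0.012,"y":0.193,"z":0,"spin":0.04}
    - {"fingers":-1,"x":-0.013,"y":0.205,"z":0,"spin":0.04}
    - {"fingers":-1,"x":-0.013,"y":0.21,"z":0,"spin":0.04}
    - {"fingers":-1,"x":-0.013,"y":0.21,"z":0,"spin":0.04}
  newtons: 50

```text
time_s: 11.55
tcp_pos: [0.5482, -0.2808, 0.2195]
eef_rot: [-180.0, -0.0, -1.5]
contact_force: [0.2, 0.1, -2.8]
gripper_width: 0.0304
gripper_force: 49.8
```

Run:
```python
from plant import sensors,cams
from h import *
st=sensors.get_state();print(st["tcp_pos"],st["eef_rot"])
o=[]
for n,x,y in(("side",285,200),("wrist",0,0)):
    c=cams.capture(n);np.savez(f"pics/{n}3.npz",**c)
    p=c["pixels"];o.append(cv2.resize(p[y:y+200,x:x+200] if n=="side" else p,(400,400 if n=="side" else 300),interpolation=2))
o[1]=np.vstack([o[1],np.zeros((100,400,3),np.uint8)])
cv2.imwrite("pics/mat.png",np.hstack(o)[:,:,::-1]);np.save("pics/st3.npy",st,allow_pickle=True)
```

```text
[ 0.54823435 -0.28081815  0.21952281] [-1.79990915e+02 -3.98852324e-04 -1.47276937e+00]
```

View pics/mat.png

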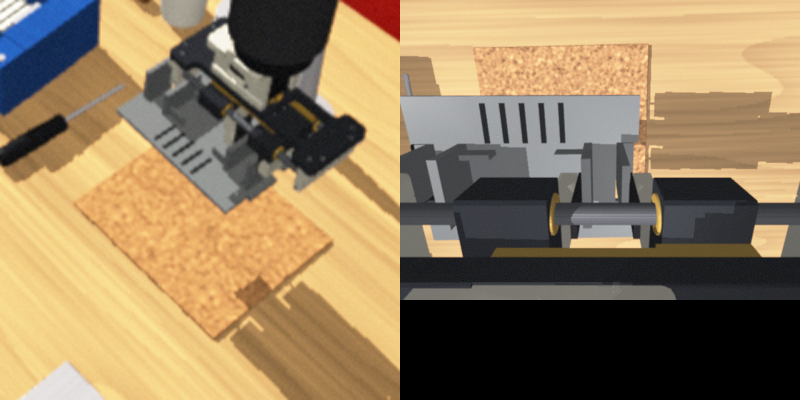

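The side crop shows the cover level over the mat, with mat corners at (77,205), (217,339) and (332,241). The wrist shows the mat's far edge from (474,45) to (649,43).

Run:
```python
from h import *
st=np.load("pics/st3.npy",allow_pickle=True).item()
w=dict(np.load("pics/wrist3.npz"));s=dict(np.load("pics/side3.npz"));sc=dict(np.load("pics/scene0.npz"))
a=cast(w,[(118.5,73),(398.5,69)],.006,st);print(a,np.linalg.norm(a[1]-a[0]))
b=cast(s,[(323.5,302.5),(393.5,369.5),(451,320.5)],.006);print(b,(b[0]+b[2])/2)
# plate corner far (+x,+? ) visible right corner at wrist crop (640,97) -> height z
for z in(.18,.185):print(z,cast(w,[(384,155)],z,st))
```

```text
[[ 0.66216033 -0.10808223  0.006     ]
 [ 0.65899939 -0.34458399  0.006     ]] 0.2365228862089735
[[ 0.4600194  -0.10997879  0.006     ]
 [ 0.46080776 -0.34472688  0.006     ]
 [ 0.65500265 -0.34325157  0.006     ]] [ 0.55751102 -0.22661518  0.006     ]
0.18 [[ 0.60691389 -0.30922808  0.18      ]]
0.185 [[ 0.6074677  -0.30853257  0.185     ]]
```

Call:
drive_tool:
  rows:
    - {"fingers":-1,"x":0.005,"y":0.002,"z":0.02,"spin":0}
    - {"fingers":-1,"x":0.01,"y":0.003,"z":0.05,"spin":0}
    - {"fingers":-1,"x":0.01,"y":0.003,"z":0.08,"spin":0}
    - {"fingers":-1,"x":0.01,"y":0.003,"z":0.105,"spin":0}
    - {"fingers":-1,"x":0.01,"y":0.003,"z":0.125,"spin":0}
    - {"fingers":-1,"x":0.01,"y":0.003,"z":0.136,"spin":0}
    - {"fingers":-1,"x":0.01,"y":0.003,"z":0.142,"spin":0}
    - {"fingers":-1,"x":0.01,"y":0.003,"z":0.145,"spin":0}
    - {"fingers":-1,"x":0.01,"y":0.003,"z":0.147,"spin":0}
    - {"fingers":-1,"x":0.01,"y":0.003,"z":0.147,"spin":0}
  newtons: 50

```text
time_s: 12.9
tcp_pos: [0.5583, -0.2844, 0.0729]
eef_rot: [180.0, -0.0, -1.5]
contact_force: [-0.4, 0.6, -3.1]
gripper_width: 0.0304
gripper_force: 49.8
```

Call:
drive_tool:
  rows:
    - {"fingers":-1,"x":0,"y":0,"z":0.001,"spin":0}
    - {"fingers":-1,"x":0,"y":0,"z":0.002,"spin":0}
    - {"fingers":-1,"x":0,"y":0,"z":0.003,"spin":0}
    - {"fingers":-1,"x":0,"y":0,"z":0.003,"spin":0}
  newtons: 50

```text
time_s: 13.4
tcp_pos: [0.558, -0.2844, 0.0694]
eef_rot: [-180.0, 0.0, -1.5]
contact_force: [-0.1, 0.8, -3.1]
gripper_width: 0.0306
gripper_force: 49.8
```

Call:
drive_tool:
  rows:
    - {"fingers":-1,"x":0,"y":0,"z":0.001,"spin":0}
    - {"fingers":-1,"x":0,"y":0,"z":0.002,"spin":0}
    - {"fingers":-1,"x":0,"y":0,"z":0.002,"spin":0}
  newtons: 50

```text
time_s: 13.78
tcp_pos: [0.5581, -0.2844, 0.0677]
eef_rot: [180.0, -0.0, -1.5]
contact_force: [-1.2, -0.2, -0.4]
gripper_width: 0.0304
gripper_force: 49.8
```

Call:
drive_tool:
  rows:
    - {"fingers":-1,"x":0,"y":0,"z":0.0005,"spin":0}
    - {"fingers":-1,"x":0,"y":0,"z":0.001,"spin":0}
    - {"fingers":-1,"x":0,"y":0,"z":0.001,"spin":0}
  newtons: 25

```text
time_s: 14.15
tcp_pos: [0.5582, -0.2844, 0.0675]
eef_rot: [180.0, -0.0, -1.5]
contact_force: [-1.9, 2.5, 6.0]
gripper_width: 0.0305
gripper_force: 24.9
```

Call:
drive_tool:
  rows:
    - {"fingers":-0.3,"x":0,"y":0,"z":-0.0005,"spin":0}
    - {"fingers":-0.1,"x":0,"y":0,"z":-0.0005,"spin":0}
    - {"fingers":0.2,"x":0,"y":0,"z":-0.0005,"spin":0}
    - {"fingers":0.4,"x":0,"y":0,"z":-0.0005,"spin":0}
    - {"fingers":0.4,"x":0,"y":0,"z":-0.0005,"spin":0}
    - {"fingers":0.4,"x":0,"y":0,"z":-0.02,"spin":0}
    - {"fingers":0.4,"x":0,"y":0,"z":-0.05,"spin":0}
    - {"fingers":0.4,"x":0,"y":0,"z":-0.1,"spin":0}
    - {"fingers":0.4,"x":0,"y":0,"z":-0.15,"spin":0}
    - {"fingers":0.4,"x":0,"y":0,"z":-0.18,"spin":0}
  newtons: 25

```text
time_s: 15.4
tcp_pos: [0.5588, -0.2845, 0.2496]
eef_rot: [180.0, -0.2, -1.5]
contact_force: [0.7, -0.3, -0.0]
gripper_width: 0.0613
gripper_force: 0.0
```

Run:
```python
from plant import sensors,cams
from h import *
st=sensors.get_state();c=cams.capture("side")
im=c["pixels"][:,:,::-1].copy()
for q in[(.083,.059),(-.083,.059),(-.083,-.059),(.083,-.059)]:
    p=proj(c,[.559-q[1],-.226+q[0],.031])[0];cv2.circle(im,tuple(int(round(t)) for t in p),1,(0,0,255),-1)
cv2.imwrite("pics/end.png",cv2.resize(im[120:400,180:500],(800,600)[:1]+(700,)) if 0 else cv2.resize(im[160:385,190:490],(800,600)))
print(st["contact_force"])
```

```text
[ 0.74579613 -0.26061151 -0.02446805]
```

View pics/end.png

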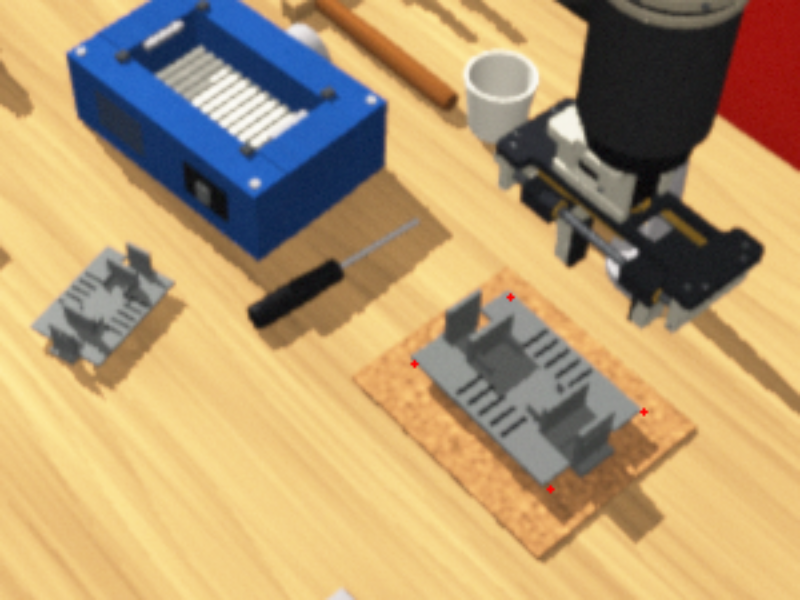

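The cover lies upright on the mat with its corners within a few mm of the centred outline (red, 415–643 × 297–489). The gripper is clear and the screwdriver is untouched. Handing in.

```bash
python3 -c "
from plant import r
print(r.close_job())"
```

```text
the job is handed in; nothing more can be done
None
```

I unlatched the cover at end a, then at end b, laid it right way up on the middle of the cork mat to within a few mm, let go of it, and handed the job in at about 15.5 s; no verdict came back.

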